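# Slide the trophy shield into its engraving nest

## Task

Slide the brass shield blank over the aluminium jig plate, round end first, until it drops into the shield-shaped nest and lies flat and fully home in it. Push it, do not lift it, and never force it: feel when it hangs up or comes up against the end of the nest. Leave the hammer, the bowl, the beaker of files and the burr stand where they are.

Things in the scene. Friction and masses are not known exactly. Their poses are not given: they have to be found in the camera images.
- shield: Loose brass blank, 110 x 110 mm, 6 mm thick, about 0.5 kg, lying flat; too wide to grasp. Shield outline: half circle of radius 55 mm about the origin at its +x end, straight sides at y = +-55 mm from the origin back to a flat edge 55 mm from it on the -x side. Origin: centre of the half circle (middle of the outline), on the underside; z up. Sliding it takes 2 to 5 N.
- flat_edge (a point): Middle of the blank's flat edge (110 mm wide), half-way up its 6 mm thickness; axes as the blank's, so +x points from the flat edge to the round end.
- cross_slide: Base of an engraver's cross-slide, fixed to the bench. On it, on two stiff slides that do not give, lies the aluminium jig plate, 400 (x) x 200 (y) x 12 mm, flat top 50 mm above the bench; the blank starts on its bare -x part. Origin: middle of the base, on the bench; z up, +x toward the nest's end, axes as the jig plate's. Handwheels at the +x end and +y side, no higher than the plate's top.
- top_middle (a point): Point of the base's frame straight above its origin, level with the jig plate's top (z = 50 mm). The slides stand where the last job left them, which is not measured: from here the centre of the nest lies somewhere from 90 to 130 mm along +x and from -6 to +6 mm along y. Its heading is that of the base.
- nest_zone (a point): The middle of the region in which the nest's centre may lie (110 mm along +x from the top's middle), at the height of the nest's floor. The nest is a dark-floored pocket 3 mm deep with the blank's outline and 2 mm clearance all round, round end toward +x, with square walls: a blank some 3 mm off to one side, or turned, hangs up tilted on its edge and drops only when nudged over.
- hammer: Bystander: hammer 240 mm long, lying on the bench beside the slide, its length along x, head at +x. Origin: about the middle of its length, on the underside.
- bowl: Bystander: small steel bowl, 90 mm across, 35 mm high. Origin: centre of its underside.
- file_beaker: Bystander: glass beaker 72 mm across and 90 mm high, with files standing in it up to about 170 mm. Origin: centre of its underside.
- burr_stand: Bystander: wooden block 70 x 110 x 30 mm with burrs standing in it up to about 75 mm. Origin: centre of its underside.
Things that resemble listed ones, but are neither listed nor needed, are in the scene too. Of the things that look like the shield, the smallest one is meant.

How it is judged:
At the end, for the whole second after the job is handed in: The blank is at rest flat on the nest's floor: under 1.2 mm above the floor's height (up on the plate it is 3 mm), tilted under 0.012 rad, heading within 0.12 rad of the nest's, origin within 26 mm of the nest zone's middle; each bystander has moved under 20 mm (z of shield in the frame of nest_zone between -0.002 and 0.0012 m and angle between shield's own z axis and vertical below 0.012 rad and horizontal distance between shield and nest_zone below 0.026 m and angle between the x axis of shield and the x axis of nest_zone, either way round below 0.12 rad and linear speed of shield below 0.01 m/s and distance of each of hammer, bowl, file_beaker, burr_stand from where it was at the start of the episode below 0.02 m); the robot touches nothing.
It fails at once if the blank is forced: the fingers press on it with over 40 N (contact force between the fingers and shield above 40 N).
It fails at once if the blank is lifted off the plate (its origin over 15 mm above the plate's top) (z of shield in the frame of top_middle above 0.015 m).
It fails at once if a bystander is pushed 20 mm or more (distance of any of hammer, bowl, file_beaker, burr_stand from where it was at the start of the episode above 0.02 m).
It also fails if it takes over 67 s, if anything falls off the work surface, if the arm or the gripper's body presses on something with over 40 N, if the wrist force passes 120 N, or if a joint passes its speed limit or range.

## Robot

A 7-joint arm with a two-finger parallel gripper is mounted at the origin on the work surface. World frame = base frame: x ahead of the robot, y to its left, z up, the work surface at z = 0. Lengths are in m, angles in rad, forces in N, time in s.
With the tool pointing down it reaches from about 0.425 to 0.925 m from the base axis. Payload 6.8 kg.
Tool frame: the origin (TCP) lies midway between the tips of the shut fingers; the grasp point (between the pads) lies 19 mm behind it; z points along the fingers, y is the line along which they close (so a half turn about z gives the same grasp; the last joint's range is limited). The gripper opens to 85 mm and grips with 20 to 120 N. Pads are 22 mm wide; open, the fingers measure 114 mm over their backs; the gripper's body (76 mm by 85 mm) begins 54 mm behind the grasp point. The pads swing forward as they close: fully open they stand 13 mm farther back than shut.
Start: joints at [-1.376, 0.477, 0.022, 1.555, -0.011, 1.109, -0.083], TCP at [0.201, 0.644, 0.231] pointing down, gripper open.
Joint ranges: [-2.96, 2.96], [-0.34, 2.1], [-1.41, 1.46], [0.24, 2.44], [-1.37, 4.51], [0.17, 1.92], [-2.96, 2.96]. Speed limits (rad/s): [2.39, 2.39, 3.14, 3.14, 3.14, 3.14, 3.14].

## Interface

Orientations are given as a unit quaternion [w, x, y, z].
In Python, from station import readout, imaging, hand_in gives the robot as it stands.
- The arm moves only by the tool drive_tool, never from a script. Its argument "series" is a list of rows, each a list of 5 numbers: the shift along the tool's x, y, z in cm, then the turn about the tool's z in degrees, then the closure, from -1 (fully open) to 1 (shut). A call has 1 to 8 rows; each row shifts and turns the commanded pose from where the row before left it, along the tool's axes as they then stand; what a row does not reach is not made up. A row lasts 1/10 s, in which the tool goes at most 50 mm and 8.59 degrees, less where a joint would pass 70% of its speed; a pose out of reach is approached as far as the arm can. A call with a gripper value outside its range is refused whole. The fingers move at their own pace and stop on an object; "squeeze" is the grip in N (left out, the last holds). Time passes only in rows, so rows that do not move let the fingers close. It gives the time, the measured TCP pose, the force, the opening and the grip force at its end, in the units of the state.
- readout.get_obs(): the state, without advancing time (a new reading comes with each control period).
- imaging.read_camera(name): name is "scene" or "side" or "wrist"; returns the picture (384x512x3 uint8, red, green, blue); there is no depth.
- imaging.camera_model(name): a dict with "vfov" (degrees; the focal length in pixels is half the picture's height over the tangent of half this angle, whatever the lens; pixels are square), "cx", "cy" (the principal point, pixels), "distortion" ([k1, k2, p1, p2, k3] as OpenCV has them; the pictures are not rectified), "xyz" and "orientation" of the camera in the world. Camera axes: x right, y down, z forward; pixel columns grow to the right and rows downward; lengths in m; the calibration is good to about 2 mm. A picture is of the moment at which its call begins: read the wrist's pose just before it. camera_model takes no time and is no camera call; for the wrist camera it gives the pose at the moment of the call.
- hand_in(): hands the job in; it is judged then, once.
Trained networks look in the newest picture that a camera, given by its name, has taken for a name from the list of things; names that differ only in an ending like _2 or _b are one class to them, and where a whole thing is asked for, a point or a joint stands for the part that bears it (a point fixed in the world has none). Each returns a list of dicts, best first, with "conf" (0 to 1); they miss things now and then, are a little off and sometimes report something else, mostly with a low value. They report only what shows in the picture. A call takes as long as a camera call. They do not tell look-alikes from the thing itself.
- imaging.cut_out(thing, camera): "mask" (384x512 bool, what is visible of it) and "centre" ([column, row] in pixels, amid what is visible of it).
The state is a dict: "t": time; "q": joint angles; "joint_vel": joint speeds; "joint_torque": joint torques, N m; "eef_pos": TCP position; "tool_rot": TCP orientation; "contact_force": force on the tool from outside, world axes, zero at the start; "torque": the same for the moment, N m; "gripper_width": opening from 0.0 (shut) to 1.0 (fully open); "grasp_force": force on a finger pad.
Only numpy, scipy, OpenCV 4.12 (cv2) and the standard library are available. Lean on these libraries where they do the work, as an engineer would, in place of code of your own. Each camera call takes 0.05 s, during which the arm holds its last target. There are 200 camera calls.

## Working session

There is one attempt and no reset: what is moved stays moved. The work goes in short steps, Python scripts to look and compute and a tool call to move; the robot and the scene stay as the last step left them, time stands still between calls to the robot, and variables do not carry over. Pictures are saved under pics/ and viewed, at most 10 in all, crops included, and the job is handed in when it is done.

Besides the shell and the picture viewer there is one more tool, called after "Call:" as name(argument=value, ...), one argument or row to a line, values as JSON. drive_tool: Moves the arm, as the interface text tells. Its arguments: {"type":"object","properties":{"series":{"type":"array"},"squeeze":{"type":"number"}},"required":["series"]}

```bash
ls; mkdir -p pics; cat > h.py <<'E'
import numpy as np,cv2
from scipy.spatial.transform import Rotation as R
from station import readout,imaging,hand_in
def cam(n):
    m=imaging.camera_model(n); f=192/np.tan(np.radians(m['vfov'])/2)
    K=np.array([[f,0,m['cx']],[0,f,m['cy']],[0,0,1]]);q=m['orientation']
    return K,np.array(m['distortion'],float),np.array(m['xyz']),R.from_quat([q[1],q[2],q[3],q[0]]).as_matrix()
def topl(c,px,z):
    K,d,p,r=c
    u=cv2.undistortPoints(np.array(px,float).reshape(-1,1,2),K,d).reshape(-1,2)
    v=np.c_[u,np.ones(len(u))]@r.T
    return p+v*((z-p[2])/v[:,2])[:,None]
def proj(c,P):
    K,d,p,r=c
    Q=(np.array(P,float).reshape(-1,3)-p)@r
    return cv2.projectPoints(Q,np.zeros(3),np.zeros(3),K,d)[0].reshape(-1,2)
def save(im,n): cv2.imwrite('pics/'+n,im[:,:,::-1])
E
python3 - <<'E'
from h import *
ims=[imaging.read_camera(n) for n in('scene','side')]
for n,im in zip(('scene','side'),ims):
    np.save(n,im)
    c=cam(n);print(n,c[2].round(3),c[3][:,2].round(2))
    for t in('shield','cross_slide'):
        for r in imaging.cut_out(t,n):
            z=.056 if t=='shield' else .05
            print(n,t,round(r['conf'],2),r['centre'],r['mask'].sum(),topl(c,[r['centre']],z).round(3))
save(np.hstack([ims[0]]),'a.png');save(ims[1],'b.png')
o=readout.get_obs();print(o['eef_pos'],o['tool_rot'],o['t'],o['contact_force'])
E
```

```text
pics
scene [ 1.029 -0.46   1.193] [-0.36  0.38 -0.85]
scene shield 0.86 [131.9, 224.0] 2057 [[ 0.378 -0.267  0.056]]
scene shield 0.77 [226.9, 215.9] 1245 [[ 0.55  -0.065  0.056]]
scene shield 0.61 [181.0, 281.3] 2588 [[ 0.602 -0.283  0.056]]
scene cross_slide 0.84 [263.3, 186.6] 7392 [[0.555 0.078 0.05 ]]
side [0.499 0.685 0.535] [ 0.11 -0.82 -0.56]
side shield 0.97 [274.4, 155.3] 906 [[ 0.567 -0.193  0.056]]
side shield 0.9 [346.4, 169.7] 1241 [[ 0.372 -0.149  0.056]]
side shield 0.66 [276.7, 189.0] 1026 [[ 0.544 -0.026  0.056]]
[0.20126061 0.64411061 0.23096366] [-1.60416727e-05  1.50845283e-01  9.88557333e-01 -3.14089708e-04] 0.3 [-0.32144926  0.57699568  0.6766782 ]
```

View pics/a.png

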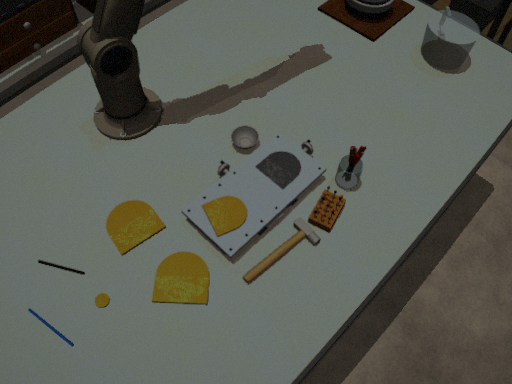

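View pics/b.png

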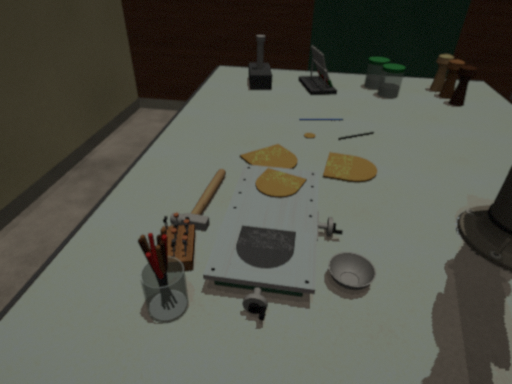

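The look-alikes in the scene picture are blanks at (227,216) on the plate, (132,224) on the bench and (181,281) on the bench. The one on the plate is the smallest, so I choose it. I'll check it in a close crop and fit the outlines.

```bash
cat >> h.py <<'E'
from scipy.optimize import least_squares
def outline(r=.055,n=40):
    a=np.linspace(-np.pi/2,np.pi/2,n)
    s=np.linspace(0,1,15)
    return np.r_[np.c_[r*np.cos(a),r*np.sin(a)],np.c_[-r*s,r+0*s],np.c_[-r+0*s,r-2*r*s],np.c_[-r+r*s,-r+0*s]]
def place(p,o,z):
    c,s=np.cos(p[2]),np.sin(p[2]);return np.c_[o@np.array([[c,s],[-s,c]])+p[:2],np.full(len(o),z)]
def fit(cms,p0,r,z):
    """cms: list of (cam, mask); fit outline to mask contours"""
    o=outline(r);D=[]
    for c,m in cms:
        m=m.astype(np.uint8)
        D.append((c,cv2.distanceTransform(m,2,5)-cv2.distanceTransform(1-m,2,5)))
    from scipy.ndimage import map_coordinates
    def f(p):
        e=[]
        for c,d in D:
            q=proj(c,place(p,o,z)); e.append(map_coordinates(d,[q[:,1],q[:,0]],order=1,mode='nearest'))
        return np.concatenate(e)
    def g(p):
        v=f(p);return v-0.0
    s=least_squares(g,p0,loss='soft_l1',x_scale=[.01,.01,.1],diff_step=1e-4)
    return s.x,np.sqrt(np.mean(f(s.x)**2))
E
python3 - <<'E'
from h import *
im={n:np.load(n+'.npy') for n in('scene','side')}
C={n:cam(n) for n in im};imaging.read_camera('scene');imaging.read_camera('side')
M={}
for n,pt in(('scene',(227,216)),('side',(276,185))):
    for r in imaging.cut_out('shield',n):
        if r['mask'][pt[1],pt[0]]: M[n]=r['mask']
for k in(['scene'],['side'],['scene','side']):
    for t0 in(.8,0,-.8,1.6,2.4):
        x,e=fit([(C[n],M[n]) for n in k],[.56,-.05,t0],.055,.056)
        print('shield',k,x.round(4),round(e,2))
N={}
for n,pt in(('scene',(280,170)),('side',(265,247))):
    g=cv2.cvtColor(im[n],cv2.COLOR_RGB2GRAY); b=(g<100).astype(np.uint8)
    _,l=cv2.connectedComponents(b);k=(l==l[pt[1],pt[0]]);N[n]=cv2.morphologyEx(k.astype(np.uint8),cv2.MORPH_CLOSE,np.ones((5,5)))>0
    print(n,g[pt[1],pt[0]],k.sum())
for k in(['scene'],['side'],['scene','side']):
    for t0 in(.8,0,1.6):
        x,e=fit([(C[n],N[n]) for n in k],[.56,.12,t0],.057,.049);print('nest',k,x.round(4),round(e,2))
a=im['scene'].copy();cv2.drawContours(a,cv2.findContours(N['scene'].astype(np.uint8),0,1)[0],-1,(255,0,0),1)
cv2.drawContours(a,cv2.findContours(M['scene'].astype(np.uint8),0,1)[0],-1,(0,255,0),1)
save(cv2.resize(a[120:270,170:340],None,fx=4,fy=4,interpolation=2)[:,:680],'c.png')
E
```

```text
shield ['scene'] [ 0.5426 -0.058   1.2122] 0.59
shield ['scene'] [ 0.5441 -0.0608 -0.3669] 2.06
shield ['scene'] [ 0.5452 -0.0643 -0.6134] 2.01
shield ['scene'] [ 0.5419 -0.0581  1.2505] 0.58
shield ['scene'] [ 0.5387 -0.0589  2.8437] 2.2
shield ['side'] [ 0.5444 -0.0467  1.2977] 1.02
shield ['side'] [ 0.5463 -0.0498 -0.2122] 1.85
shield ['side'] [ 0.5457 -0.0525 -0.3954] 1.61
shield ['side'] [ 0.5436 -0.0463  1.3455] 1.07
shield ['side'] [ 0.5385 -0.0485  2.7522] 2.23
shield ['scene', 'side'] [ 0.5436 -0.0548  1.2082] 1.45
shield ['scene', 'side'] [ 0.5443 -0.0596 -0.3988] 2.12
shield ['scene', 'side'] [ 0.5452 -0.0601 -0.5041] 2.13
shield ['scene', 'side'] [ 0.5429 -0.0558  1.2374] 1.47
shield ['scene', 'side'] [ 0.5383 -0.0578  2.8603] 2.26
scene 42 1130
side 52 2112
nest ['scene'] [0.5447 0.1699 1.5153] 0.87
nest ['scene'] [0.5447 0.1699 1.5153] 0.87
nest ['scene'] [0.544  0.1702 1.5876] 0.84
nest ['side'] [0.5506 0.1695 0.7471] 3.88
nest ['side'] [ 0.5521  0.1662 -0.0885] 2.51
nest ['side'] [0.5485 0.17   1.5647] 0.65
nest ['scene', 'side'] [0.548  0.1696 1.5433] 1.07
nest ['scene', 'side'] [0.548  0.1696 1.5433] 1.07
nest ['scene', 'side'] [0.547  0.1694 1.5929] 1.08
```

View pics/c.png

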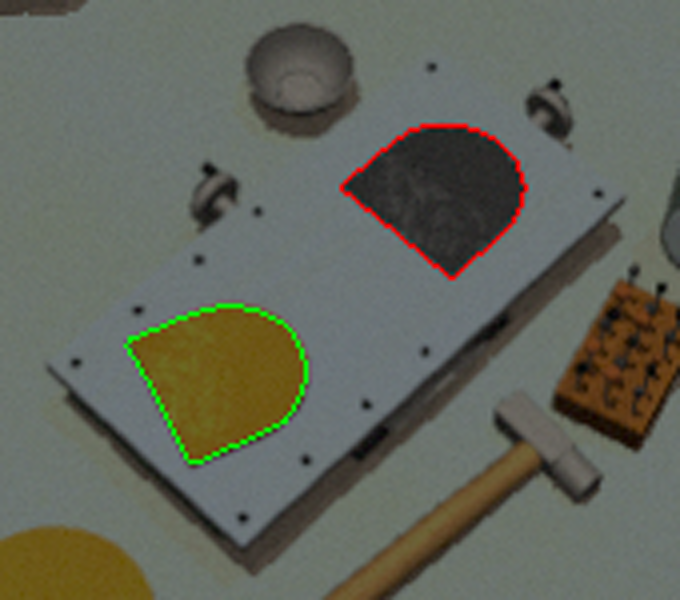

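The crop shows the small blank on the plate (green, crop centre about (215,385)), turned from the plate's axis, and the dark nest (red, about (435,200)). Next I move above the plate for a wrist view.

Call:
drive_tool(
  series=[
    [-3.2,-3.2,-1.2,0,0],
    [-3.2,-3.2,-1.2,0,0],
    [-3.2,-3.2,-1.2,0,0],
    [-3.2,-3.2,-1.2,0,0],
    [-3.2,-3.2,-1.2,0,0],
    [-3.2,-3.2,-1.2,0,0],
    [-3.2,-3.2,-1.2,0,0],
    [-3.2,-3.2,-1.2,0,0],
  ],
)

```text
t: 1.3
eef_pos: [0.3699, 0.3218, 0.3281]
tool_rot: [0.0, 0.151, 0.989, 0.0]
contact_force: [1.2, 0.6, 0.2]
gripper_width: 0.502
grasp_force: 0.0
```

Call:
drive_tool(
  series=[
    [-3.2,-3.2,-0.5,0,0],
    [-3.2,-3.2,-0.5,0,0],
    [-3.2,-3.2,-0.5,0,0],
    [-3.2,-3.2,-0.5,0,0],
    [-3.2,-3.2,-0.5,0,0],
    [-3.2,-3.2,-0.5,0,0],
    [-3.2,-3.2,-0.5,0,0],
    [0,0,0,8,0],
  ],
)

```text
t: 2.1
eef_pos: [0.5184, 0.0359, 0.3635]
tool_rot: [0.002, 0.224, 0.975, -0.001]
contact_force: [0.6, -0.3, 0.3]
gripper_width: 0.497
grasp_force: 0.0
```

Call:
drive_tool(
  series=[
    [0,0,0,8,0],
    [0,0,0,8,0],
    [0,0,0,8,0],
    [0,0,0,8,0],
    [0,0,0,8,0],
    [0,0,0,8,0],
    [0,0,0,8,0],
    [0,0,0,8,0],
  ],
)

```text
t: 2.9
eef_pos: [0.5162, 0.043, 0.3624]
tool_rot: [-0.0, 0.705, 0.709, 0.0]
contact_force: [0.2, 0.5, -0.5]
gripper_width: 0.495
grasp_force: 0.0
```

```bash
python3 - <<'E'
from h import *
c=cam('wrist');im=imaging.read_camera('wrist');np.save('w1',im);save(im,'w1.png')
o=readout.get_obs();print(o['eef_pos'],c[2].round(3),c[3][:,2].round(2))
for r in imaging.cut_out('shield','wrist'):
    print(round(r['conf'],2),r['centre'],r['mask'].sum(),topl(c,[r['centre']],.056).round(3))
    print(' fit',*fit([(c,r['mask'])],[.543,-.056,1.24],.055,.056))
print(proj(c,[[.547,.17,.05],[.543,-.056,.056]]).round())
E
```

```text
[0.51624993 0.04298982 0.3624274 ] [0.516 0.113 0.505] [ 0.   -0.28 -0.96]
0.71 [273.6, 217.1] 4042 [[ 0.54  -0.059  0.056]]
 fit [ 0.54365231 -0.05581977  1.21808946] 0.92696875
0.7 [281.1, 304.4] 3024 [[ 0.557 -0.222  0.056]]
 fit [ 0.5710536  -0.66177451  2.00975585] 52.986904
0.49 [155.4, 274.8] 200 [[ 0.342 -0.165  0.056]]
 fit [ 0.33538651 -0.16867162  1.81544053] 24.137117
[[281.  63.]
 [275. 215.]]
```

View pics/w1.png

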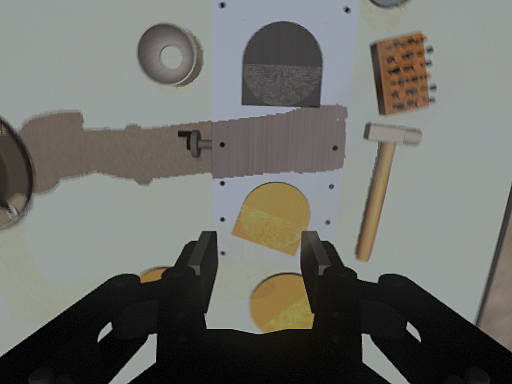

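The wrist picture shows the blank at (274,217), the nest at (282,65) and the open fingers. I'll fit the nest, the blank and the plate sides here.

```bash
cat >> h.py <<'E'
def nestmask(im,pt,th=100):
    g=cv2.cvtColor(im,cv2.COLOR_RGB2GRAY);_,l=cv2.connectedComponents((g<th).astype(np.uint8),connectivity=4)
    return cv2.morphologyEx((l==l[pt[1],pt[0]]).astype(np.uint8),cv2.MORPH_OPEN,np.ones((5,5)))>0
def goldmask(im,pt):
    h=cv2.cvtColor(im,cv2.COLOR_RGB2HSV);b=((h[:,:,0]>10)&(h[:,:,0]<35)&(h[:,:,1]>150)).astype(np.uint8)
    b=cv2.morphologyEx(b,cv2.MORPH_CLOSE,np.ones((3,3)))
    _,l=cv2.connectedComponents(b,connectivity=4);return l==l[pt[1],pt[0]]
E
python3 - <<'E'
from h import *
c=cam('wrist');im=np.load('w1.npy')
for th in(80,95):
  m=nestmask(im,(281,60),th);print(m.sum(),*fit([(c,m)],[.547,.17,1.57],.057,.049))
m=goldmask(im,(275,200));print(m.sum(),[fit([(c,m)],[.543,-.056,t],.055,z) for t in (1.2,1.35) for z in (.053,.056)])
# plate sides: bright/bluish edge columns
for row in(20,40,55,75,190):
    r=im[row].astype(int);d=r[:,2]-r[:,0]; xs=np.where(d[200:365]>12)[0]+200
    if len(xs): print(row,topl(c,[[xs[0]-.5,row],[xs[-1]+.5,row]],.05).round(4).tolist())
E
```

```text
3396 [0.54814857 0.16787073 1.54951228] 3.3302984
5952 [0.54810263 0.16805382 1.54775302] 0.7280191
195654 [(array([ 0.5079817 , -0.42589816,  1.52937782]), np.float32(5.618797)), (array([ 0.55995173, -0.4091231 ,  1.07852163]), np.float32(3.431241)), (array([ 0.301316  , -0.37349268, -1.98683449]), np.float32(8.568689)), (array([ 0.32488914, -0.47081731, -1.8330867 ]), np.float32(5.052874))]
20 [[0.4497, 0.2255, 0.05], [0.6489, 0.2286, 0.05]]
40 [[0.4491, 0.1997, 0.05], [0.6495, 0.2027, 0.05]]
55 [[0.4486, 0.1801, 0.05], [0.6468, 0.1829, 0.05]]
75 [[0.4479, 0.1533, 0.05], [0.6475, 0.156, 0.05]]
190 [[0.4445, -0.0167, 0.05], [0.6435, -0.0146, 0.05]]
```

Call:
drive_tool(
  series=[
    [-4.0,0,1.5,0,0],
    [-4.5,0,2,0,0],
    [-4.5,0,2,0,0],
    [-4.5,0,2,0,0],
    [-0.5,0,3,6.7,0],
    [0,0,4,6.7,0],
    [0,0,4,6.7,0],
    [0,0,4,0,0],
  ],
)

```text
t: 3.8
eef_pos: [0.5185, -0.137, 0.136]
tool_rot: [0.0, 0.816, 0.578, 0.0]
contact_force: [0.5, 1.4, -0.3]
gripper_width: 0.501
grasp_force: 0.0
```

Call:
drive_tool(
  series=[
    [0,0,4,0,0],
    [0,0,1.5,0,0],
    [0,0,0,0,0],
    [0,0,0,0,0],
  ],
)

```text
t: 4.2
eef_pos: [0.5193, -0.1375, 0.0836]
tool_rot: [0.001, 0.816, 0.578, 0.001]
contact_force: [0.1, 0.4, -0.5]
gripper_width: 0.498
grasp_force: 0.0
```

```bash
python3 - <<'E'
from h import *
o=readout.get_obs();q=o['tool_rot'];Rt=R.from_quat([q[1],q[2],q[3],q[0]]).as_matrix()
print(o['eef_pos'],Rt[:,0].round(4),np.degrees(np.arctan2(Rt[1,0],Rt[0,0])),o['gripper_width'],o['contact_force'])
c=cam('wrist');im=imaging.read_camera('wrist');save(im,'w2.png')
t=np.array([.5145,-.1368,.07]);print((t-o['eef_pos'])@Rt*100)
pts=place([.5437,-.0558,1.225],outline(),.056)
for p in proj(c,pts).astype(int): cv2.circle(im,tuple(int(v) for v in p),1,(255,0,0),-1)
save(im,'w2.png')
E
```

```text
[ 0.51931644 -0.13746076  0.0835815 ] [3.321e-01 9.432e-01 3.000e-04] 70.60092195922584 0.49841422958858933 [ 0.11975304  0.38796549 -0.5159424 ]
[-0.09810482 -0.47852524  1.3573158 ]
```

View pics/w2.png

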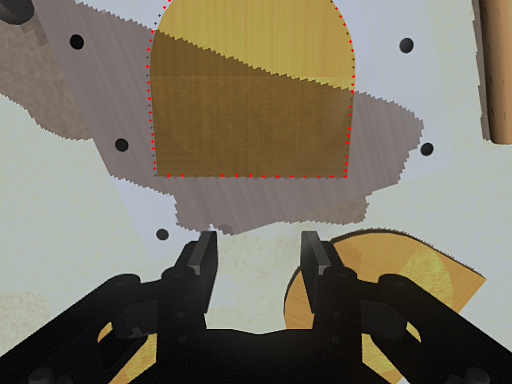

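The red overlay of the fitted outline lies on the blank, with its flat edge level at row 177, parallel to the fingers. Now I descend behind it.

Call:
drive_tool(
  series=[
    [0,-0.5,1.0,0,0],
    [0,0,1.0,0,0],
    [0,0,0.8,0,0],
    [0,0,0.3,0,0],
    [0,0,0,0,0],
    [0,0,0.2,0,0],
    [0,0,0,0,0],
  ],
)

```text
t: 4.95
eef_pos: [0.5137, -0.1354, 0.0493]
tool_rot: [0.0, 0.816, 0.577, 0.0]
contact_force: [-1.2, -0.4, 0.1]
gripper_width: 0.505
grasp_force: 0.0
```

Call:
drive_tool(
  series=[
    [0,0,0.15,0,0],
    [0,0,0,0,0],
  ],
)

```text
t: 5.15
eef_pos: [0.5139, -0.1354, 0.0482]
tool_rot: [0.0, 0.816, 0.577, 0.0]
contact_force: [-1.5, -0.4, 3.0]
gripper_width: 0.504
grasp_force: 1.7
```

Call:
drive_tool(
  series=[
    [0,0,-0.25,0,0],
    [0,0,0,0,0],
    [0.4,0,0,0,0],
    [0.4,0,0,0,0],
    [0.3,0,0,0,0],
    [0.3,0,0,0,0],
    [0.2,0,0,0,0],
    [0,0,0,0,0],
  ],
)

```text
t: 5.95
eef_pos: [0.5191, -0.1198, 0.0503]
tool_rot: [-0.0, 0.816, 0.578, 0.0]
contact_force: [-0.2, -0.3, -0.5]
gripper_width: 0.498
grasp_force: 0.0
```

Call:
drive_tool(
  series=[
    [0.2,0,0,0,0],
    [0.2,0,0,0,0],
    [0.2,0,0,0,0],
    [0.2,0,0,0,0],
    [0.2,0,0,0,0],
    [0,0,0,0,0],
  ],
)

```text
t: 6.55
eef_pos: [0.5223, -0.1107, 0.0503]
tool_rot: [0.0, 0.816, 0.578, -0.0]
contact_force: [-2.1, -3.0, 0.8]
gripper_width: 0.498
grasp_force: 1.2
```

```bash
cat >> h.py <<'E'
def tool():
    o=readout.get_obs();q=o['tool_rot'];Rt=R.from_quat([q[1],q[2],q[3],q[0]]).as_matrix()
    return o,Rt,np.arctan2(Rt[1,0],Rt[0,0])
def look(name=None,p=(.545,.168,1.549)):
    """shield pose from scene camera and wrist; tool pose; remaining"""
    o,Rt,h=tool();print('tool',np.round(o['eef_pos'],4),round(np.degrees(h),2),'F',np.round(o['contact_force'],1),'grip',o['gripper_width'],'t',round(o['t'],2))
    g=np.array(o['eef_pos'])[:2]+.066*np.array([np.cos(h),np.sin(h)]);out={}
    for n in('wrist','scene'):
        c=cam(n);im=imaging.read_camera(n);out[n]=im
        for r in imaging.cut_out('shield',n):
            q=topl(c,[r['centre']],.056)[0,:2]
            if np.hypot(*(q-g))<.045:
                x,e=fit([(c,r['mask'])],[g[0],g[1],h],.055,.056);print(n,x[:2].round(4),np.degrees(x[2]).round(2),'rms',round(float(e),2),r['mask'].sum())
    return out
E
python3 - <<'E'
from h import *
save(look()['wrist'],'w3.png')
E
```

```text
tool [ 0.5223 -0.1107  0.0503] 70.56 F [-2.1 -3.   0.8] grip 0.4981958059545252 t 6.55
wrist [ 0.5463 -0.0498] 70.45 rms 17.11 52457
scene [ 0.5493 -0.0496] 64.34 rms 3.26 985
```

Call:
drive_tool(
  series=[
    [0.3,0,0,-0.4,0],
    [0.4,0,0,-0.6,0],
    [0.4,0,0,-0.6,0],
    [0.4,0,0,-0.6,0],
    [0.4,0,0,-0.6,0],
    [0.4,0,0,-0.6,0],
    [0.4,0,0,-0.6,0],
    [0.4,0,0,-0.6,0],
  ],
)

```text
t: 7.55
eef_pos: [0.5317, -0.0809, 0.0503]
tool_rot: [-0.0, 0.792, 0.61, 0.0]
contact_force: [-0.3, -3.5, 0.7]
gripper_width: 0.501
grasp_force: 1.6
```

Call:
drive_tool(
  series=[
    [0.4,0,0,-0.6,0],
    [0.4,0,0,-0.6,0],
    [0.4,0,0,-0.6,0],
    [0.4,0,0,-0.6,0],
    [0.4,0,0,-0.6,0],
    [0.4,0,0,-0.6,0],
    [0.4,0,0,-0.6,0],
    [0.2,0,0,0,0],
  ],
)

```text
t: 8.35
eef_pos: [0.5383, -0.0515, 0.0503]
tool_rot: [-0.0, 0.769, 0.639, 0.0]
contact_force: [-0.6, -3.4, 0.0]
gripper_width: 0.495
grasp_force: 1.7
```

```bash
python3 - <<'E'
from h import *
im=look()['wrist'];c=cam('wrist');o,Rt,h=tool()
np.save('w3',im)
g=np.array(o['eef_pos'])[:2]+.066*np.array([np.cos(h),np.sin(h)])
for p in proj(c,place([g[0],g[1],h],outline(),.056)): cv2.circle(im,(int(p[0]),int(p[1])),1,(255,0,0),-1)
for p in proj(c,place([.548,.168,1.549],outline(.057),.05)): cv2.circle(im,(int(p[0]),int(p[1])),1,(0,255,0),-1)
save(im,'w3.png')
E
```

```text
tool [ 0.5383 -0.0515  0.0503] 79.41 F [-0.6 -3.4  0. ] grip 0.49536216906829345 t 8.35
scene [0.5571 0.0133] 72.93 rms 5.0 861
```

View pics/w3.png

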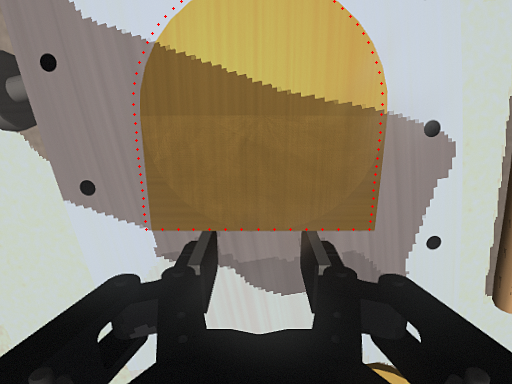

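The blank lies flush on both fingers, with its corners at (151,230) and (375,230), about 2 mm to the tool's +y side. I continue the arc.

Call:
drive_tool(
  series=[
    [0.3,0,0,-0.7,0],
    [0.4,0,0,-0.8,0],
    [0.4,0,0,-0.8,0],
    [0.4,0,0,-0.8,0],
    [0.4,0,0,-0.8,0],
    [0.4,0,0,-0.8,0],
    [0.4,0,0,-0.8,0],
  ],
)

```text
t: 9.25
eef_pos: [0.5423, -0.0249, 0.0503]
tool_rot: [0.0, 0.738, 0.675, 0.0]
contact_force: [-0.4, -2.9, 0.4]
gripper_width: 0.503
grasp_force: 1.5
```

Call:
drive_tool(
  series=[
    [0.4,0,0,-0.8,0],
    [0.4,0,0,-0.8,0],
    [0.4,0,0,-0.8,0],
    [0.4,0,0,-0.8,0],
    [0.4,0,0,-0.8,0],
    [0.4,0,0,-0.8,0],
    [0.4,0,0,-0.7,0],
    [0.2,0,0,0,0],
  ],
)

```text
t: 10.05
eef_pos: [0.5434, 0.0052, 0.0503]
tool_rot: [-0.0, 0.705, 0.71, -0.0]
contact_force: [0.0, -2.7, 0.2]
gripper_width: 0.5
grasp_force: 1.7
```

```bash
cat >> h.py <<'E'
def track(name):
    """edge-based fit of shield in wrist view, and nest overlay"""
    o,Rt,h=tool();c=cam('wrist');im=imaging.read_camera('wrist')
    np.save(name,im)
    s=cv2.GaussianBlur(cv2.cvtColor(im,cv2.COLOR_RGB2HSV)[:,:,1],(0,0),1).astype(float)
    from scipy.ndimage import map_coordinates
    e=np.array(o['eef_pos'])[:2];g=e+.066*np.array([np.cos(h),np.sin(h)])
    ou=outline();nr=np.gradient(ou,axis=0);out_n=ou/np.linalg.norm(ou,axis=1)[:,None]
    keep=~((np.abs(ou[:,0]+.055)<1e-6)&(np.abs(ou[:,1])<.042)) # fingers hide middle of edge
    def f(p):
        r=[]
        a=proj(c,place(p,ou[keep]*0.965,.056));b=proj(c,place(p,ou[keep]*1.035,.056))
        ins=(np.minimum(a,b)>3).all(1)&(np.maximum(a,b)<[508,380]).all(1)
        va=map_coordinates(s,[a[ins,1],a[ins,0]],order=1);vb=map_coordinates(s,[b[ins,1],b[ins,0]],order=1)
        return -np.mean(va-vb)
    from scipy.optimize import minimize
    best=min((minimize(lambda v:f([g[0]+v[0]*.01,g[1]+v[1]*.01,h+v[2]*.1]),[d,0,0],method='Nelder-Mead',options=dict(initial_simplex=np.array([[d,0,0],[d+.3,0,0],[d,.2,0],[d,0,.2]]))) for d in(-.3,0,.3)),key=lambda r:r.fun)
    v=best.x;p=np.array([g[0]+v[0]*.01,g[1]+v[1]*.01,h+v[2]*.1])
    d=(p[:2]-e);print('tool',np.round(o['eef_pos'],4),round(np.degrees(h),2),'F',np.round(o['contact_force'],1),'t',round(o['t'],2))
    print('shield',p[:2].round(4),np.degrees(p[2]).round(2),'score',round(best.fun,1),'in tool x,y mm',(1000*np.r_[d,0]@Rt)[:2].round(1))
    L=[.548-p[0],.168-p[1]];u=np.array([np.cos(1.549),np.sin(1.549)]);print('to nest: along %.1f, left %.1f mm'%(1e3*np.dot(L,u),1e3*(-L[0]*u[1]+L[1]*u[0])))
    for q,z,k,r in((p,.056,(255,0,0),.055),((.548,.168,1.549),.05,(0,255,0),.057)):
        for w in proj(c,place(q,outline(r),z)):
            if 0<w[0]<512 and 0<w[1]<384: cv2.circle(im,(int(w[0]),int(w[1])),1,k,-1)
    save(im,name+'.png');return p
E
python3 - <<'E'
from h import *
track('w4')
E
```

```text
tool [0.5434 0.0052 0.0503] 90.41 F [ 0.  -2.7  0.2] t 10.05
shield [0.5446 0.0706] 90.5 score -119.5 in tool x,y mm [65.4  1.7]
to nest: along 97.5, left -1.3 mm
```

View pics/w4.png

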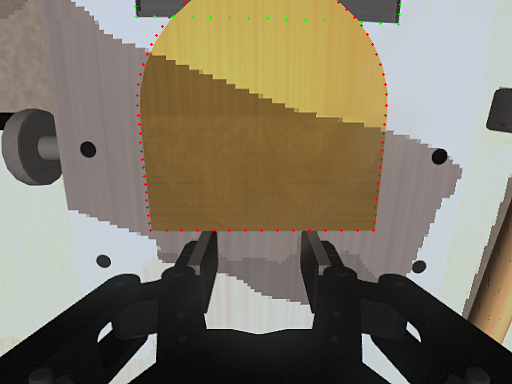

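The green nest outline matches the dark pocket's corners at (136,17) and (399,23). The blank needs 1.3 mm to the right and a −1.7° turn, so I correct early and push on.

Call:
drive_tool(
  series=[
    [0.4,0,0,0.4,0],
    [0.4,0,0,0.4,0],
    [0.4,0,0,0.4,0],
    [0.4,0,0,0.4,0],
    [0.4,0,0,0.1,0],
    [0.4,0,0,0,0],
    [0.4,0,0,0,0],
    [0.2,0,0,0,0],
  ],
)

```text
t: 10.9
eef_pos: [0.5439, 0.0353, 0.0503]
tool_rot: [-0.0, 0.715, 0.699, 0.0]
contact_force: [-0.6, -2.4, 0.6]
gripper_width: 0.499
grasp_force: 1.7
```

```bash
python3 - <<'E'
from h import *
track('w5')
E
```

```text
tool [0.5439 0.0353 0.0503] 88.68 F [-0.6 -2.4  0.6] t 10.9
shield [0.5481 0.1006] 88.72 score -121.8 in tool x,y mm [65.4  2.7]
to nest: along 67.4, left 1.6 mm
```

Call:
drive_tool(
  series=[
    [0.4,-0.02,0,0,0],
    [0.4,-0.02,0,0,0],
    [0.4,-0.02,0,0,0],
    [0.4,-0.02,0,0,0],
    [0.4,-0.02,0,0,0],
    [0.4,-0.02,0,0,0],
    [0.4,-0.02,0,0,0],
    [0.2,0,0,0,0],
  ],
)

```text
t: 11.75
eef_pos: [0.5433, 0.065, 0.0504]
tool_rot: [0.0, 0.715, 0.699, 0.0]
contact_force: [-0.7, -4.1, 1.7]
gripper_width: 0.499
grasp_force: 2.2
```

```bash
python3 - <<'E'
from h import *
track('w6')
E
```

```text
tool [0.5433 0.065  0.0504] 88.67 F [-0.7 -4.1  1.7] t 11.75
shield [0.5474 0.1306] 88.38 score -121.5 in tool x,y mm [65.6  2.7]
to nest: along 37.4, left 0.3 mm
```

View pics/w6.png

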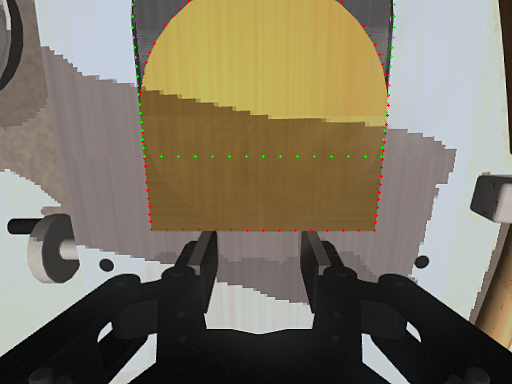

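The blank's nose is inside the nest, its sides lie between the green walls, and the flat edge is at row 230. I continue straight.

Call:
drive_tool(
  series=[
    [0.4,0,0,0,0],
    [0.4,0,0,0,0],
    [0.4,0,0,0,0],
    [0.4,0,0,0,0],
    [0.4,0,0,0,0],
    [0.4,0,0,0,0],
    [0.4,0,0,0,0],
    [0.2,0,0,0,0],
  ],
)

```text
t: 12.6
eef_pos: [0.5438, 0.0952, 0.0502]
tool_rot: [-0.0, 0.715, 0.699, 0.0]
contact_force: [0.5, -3.1, 1.0]
gripper_width: 0.499
grasp_force: 2.2
```

```bash
python3 - <<'E'
from h import *
track('w7')
E
```

```text
tool [0.5438 0.0952 0.0502] 88.68 F [ 0.5 -3.1  1. ] t 12.6
shield [0.5477 0.1601] 88.91 score -120.5 in tool x,y mm [64.9  2.3]
to nest: along 7.9, left -0.2 mm
```

Call:
drive_tool(
  series=[
    [0.15,0,0,0,0],
    [0.15,0,0,0,0],
    [0.1,0,0,0,0],
    [0.1,0,0,0,0],
    [0,0,0,0,0],
  ],
)

```text
t: 13.15
eef_pos: [0.5438, 0.1001, 0.0502]
tool_rot: [-0.0, 0.715, 0.699, -0.0]
contact_force: [-0.3, -2.5, 1.3]
gripper_width: 0.5
grasp_force: 1.4
```

Call:
drive_tool(
  series=[
    [0.1,0,0,0,0],
    [0,0,0,0,0],
  ],
)

```text
t: 13.35
eef_pos: [0.5439, 0.1017, 0.0502]
tool_rot: [-0.0, 0.715, 0.699, 0.0]
contact_force: [0.1, -0.8, 0.4]
gripper_width: 0.497
grasp_force: 0.0
```

Call:
drive_tool(
  series=[
    [0.1,0,0,0,0],
    [0,0,0,0,0],
  ],
)

```text
t: 13.55
eef_pos: [0.5441, 0.1027, 0.0503]
tool_rot: [-0.0, 0.715, 0.699, 0.0]
contact_force: [0.2, -0.5, -0.2]
gripper_width: 0.499
grasp_force: 0.0
```

```bash
python3 - <<'E'
from h import *
track('w8')
E
```

```text
tool [0.5441 0.1027 0.0503] 88.71 F [ 0.2 -0.5 -0.2] t 13.55
shield [0.5476 0.1666] 89.01 score -106.6 in tool x,y mm [64.   2.1]
to nest: along 1.4, left -0.3 mm
```

View pics/w8.png

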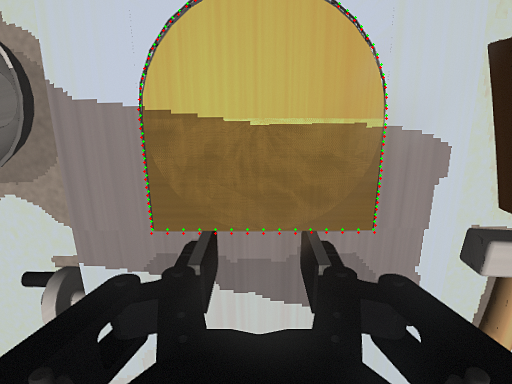

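Call:
drive_tool(
  series=[
    [0.1,0,0,0,0],
    [0,0,0,0,0],
  ],
)

```text
t: 13.8
eef_pos: [0.5441, 0.103, 0.0503]
tool_rot: [-0.0, 0.715, 0.699, 0.0]
contact_force: [0.1, -0.3, 0.4]
gripper_width: 0.5
grasp_force: 0.0
```

Call:
drive_tool(
  series=[
    [0.1,0,0,0,0],
    [0,0,0,0,0],
  ],
)

```text
t: 14.0
eef_pos: [0.5441, 0.1034, 0.0503]
tool_rot: [0.0, 0.715, 0.699, -0.0]
contact_force: [-0.3, -0.4, -0.3]
gripper_width: 0.496
grasp_force: 0.4
```

Call:
drive_tool(
  series=[
    [0,0,0,0,0],
    [0,0,0,0,0],
    [0,0,0,0,0],
  ],
)

```text
t: 14.3
eef_pos: [0.5441, 0.1034, 0.0503]
tool_rot: [0.0, 0.715, 0.699, -0.0]
contact_force: [0.4, -1.2, 1.6]
gripper_width: 0.495
grasp_force: 0.7
```

Call:
drive_tool(
  series=[
    [0.1,0,0,0,0],
    [0,0,0,0,0],
    [0,0,0,0,0],
  ],
)

```text
t: 14.6
eef_pos: [0.544, 0.1041, 0.0503]
tool_rot: [0.0, 0.716, 0.699, -0.0]
contact_force: [-0.4, -3.8, -0.5]
gripper_width: 0.5
grasp_force: 1.6
```

Call:
drive_tool(
  series=[
    [0.1,0,0,0,0],
    [0,0,0,0,0],
    [0,0,0,0,0],
  ],
)

```text
t: 14.9
eef_pos: [0.5441, 0.1057, 0.0503]
tool_rot: [-0.0, 0.715, 0.699, -0.0]
contact_force: [-0.9, -3.6, 0.7]
gripper_width: 0.503
grasp_force: 1.5
```

Call:
drive_tool(
  series=[
    [0.1,0,0,0,0],
    [0,0,0,0,0],
    [0,0,0,0,0],
  ],
)

```text
t: 15.2
eef_pos: [0.5442, 0.1069, 0.0503]
tool_rot: [-0.0, 0.715, 0.699, 0.0]
contact_force: [-1.3, -3.1, 0.8]
gripper_width: 0.499
grasp_force: 1.3
```

Call:
drive_tool(
  series=[
    [-0.5,0,0,0,0],
    [-1.5,0,0,0,0],
    [-2,0,0,0,0],
    [-2,0,-2,0,0],
    [-2,0,-4,0,0],
    [0,0,-4,0,0],
    [0,0,-2,0,0],
    [0,0,0,0,0],
  ],
)

```text
t: 16.0
eef_pos: [0.5443, 0.0258, 0.1734]
tool_rot: [0.001, 0.716, 0.698, 0.003]
contact_force: [-0.7, -0.8, 0.6]
gripper_width: 0.499
grasp_force: 0.0
```

```bash
python3 - <<'E'
from h import *
o,Rt,h=tool();print(o['eef_pos'],o['contact_force'],o['t'])
c=cam('wrist');im=imaging.read_camera('wrist');np.save('w9',im)
for r in imaging.cut_out('shield','wrist'):
    if r['mask'].sum()>500:
        for z in(.053,.056): print(r['conf'],r['centre'],z,*fit([(c,r['mask'])],[.548,.168,1.549],.055,z))
p=proj(c,[[.548,.168,.05]])[0].astype(int);print(p)
x0=max(0,p[0]-100);y0=max(0,p[1]-90)
save(cv2.resize(im[y0:y0+190,x0:x0+200],None,fx=3,fy=3,interpolation=2),'w9.png');print(x0,y0)
E
```

```text
[0.54431106 0.02581596 0.17342929] [-0.69062376 -0.83491439  0.61801195] 16.0
0.63 [255.0, 39.4] 0.053 [0.54777983 0.16946092 1.54469551] 22.156502
0.63 [255.0, 39.4] 0.056 [0.54767138 0.16924245 1.54452321] 22.005327
0.62 [138.6, 363.4] 0.053 [-0.27601433 -2.51763615  1.23181916] 3.460359
0.62 [138.6, 363.4] 0.056 [-0.27719814 -2.51616649  1.23474012] 3.4625793
[257  11]
157 0
```

View pics/w9.png

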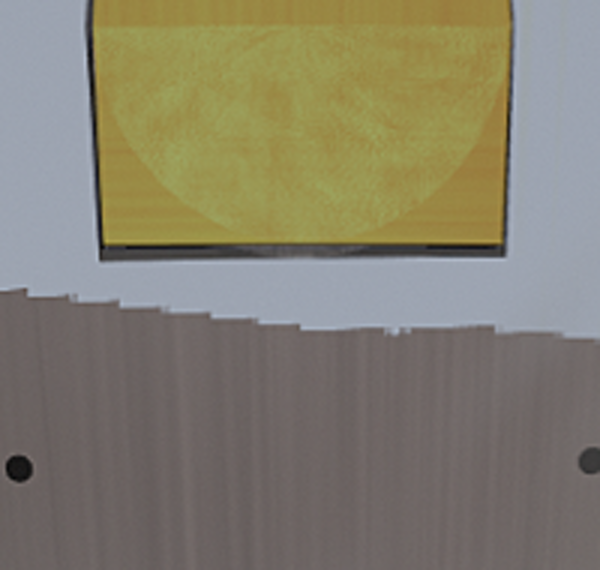

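The crop shows the blank inside the nest outline: side gaps even, dark floor strip behind the flat edge (rows 245–260, about 3.6 mm), heading parallel. I've used all my picture views, so I'll check the nose end and heights numerically from higher up.

Call:
drive_tool(
  series=[
    [0,0,-4,0,0],
    [0,0,-4,0,0],
    [0,0,-4,0,0],
    [0,0,-2,0,0],
    [0,0,0,0,0],
  ],
)

```text
t: 16.6
eef_pos: [0.5434, 0.0267, 0.3119]
tool_rot: [0.001, 0.715, 0.699, 0.002]
contact_force: [0.1, -0.0, -0.7]
gripper_width: 0.499
grasp_force: 0.0
```

```bash
python3 - <<'E'
from h import *
o,Rt,h=tool();print(o['eef_pos'],o['t'])
W=cam('wrist');ims={'wrist':imaging.read_camera('wrist'),'side':imaging.read_camera('side'),'scene':imaging.read_camera('scene')}
C={'wrist':W,'side':cam('side'),'scene':cam('scene')};P={}
for n in C:
    for r in imaging.cut_out('shield',n):
        q=topl(C[n],[r['centre']],.053)[0,:2]
        if np.hypot(*(q-[.548,.168]))<.04:
            P[n]=r['mask'];print(n,r['mask'].sum(),[(z,fit([(C[n],r['mask'])],[.548,.168,1.549],.055,z)) for z in(.053,.056)])
from scipy.ndimage import map_coordinates
im=ims['wrist'].astype(float);s=(im[:,:,0]-im[:,:,2]);g=im.mean(2)
for a in(0,20,45,-20,-45,90,-90,180):
    # radial profile about the nest centre in plane z=.05, mm
    rr=np.arange(.050,.063,.001);t=1.549+np.radians(a)
    q=proj(W,np.c_[.548+rr*np.cos(t),.168+rr*np.sin(t),np.full(len(rr),.05)])
    print(a,'R-B',map_coordinates(s,[q[:,1],q[:,0]],order=1).astype(int),'grey',map_coordinates(g,[q[:,1],q[:,0]],order=1).astype(int))
E
```

```text
[0.54342533 0.0266923  0.31191586] 16.6
wrist 7455 [(0.053, (array([0.54788263, 0.16940877, 1.54873142]), np.float32(4.791334))), (0.056, (array([0.54795571, 0.16901842, 1.5478001 ]), np.float32(4.7948866)))]
side 2026 [(0.053, (array([0.54873281, 0.17566063, 1.56639059]), np.float32(0.82351273))), (0.056, (array([0.54866059, 0.17859566, 1.55968911]), np.float32(0.7646733)))]
scene 1106 [(0.053, (array([0.54482511, 0.16948324, 1.62764589]), np.float32(1.3125895))), (0.056, (array([0.54614089, 0.16766458, 1.6254781 ]), np.float32(1.2705541)))]
0 R-B [80 81  0  0  0  0  0  0  0  0  0  0  0] grey [111 111   0   0   0   0   0   0   0   0   0   0   0]
20 R-B [80 80 80 81 82  0  0  0  0  0  0  0  0] grey [112 111 111 110 110   0   0   0   0   0   0   0   0]
45 R-B [ 80  80  81  80  79  81  85  71   4 -22 -21 -19 -19] grey [112 111 111 112 113 114 114  98  74 139 161 156 156]
-20 R-B [80 81 81 81 81  0  0  0  0  0  0  0  0] grey [110 111 111 111 110   0   0   0   0   0   0   0   0]
-45 R-B [ 83  84  83  83  85  86  53  -2 -25 -20 -18 -18 -19] grey [109 108 107 108 108 108 121 145 158 156 155 154 154]
90 R-B [ 75  73  70  73  77  69  42  -1 -11 -17 -20 -19 -19] grey [115 116 120 119 120 114  86  26  91 143 163 157 156]
-90 R-B [ 76  75  73  76  68  24 -18 -22 -17 -15 -16 -18 -19] grey [115 116 119 120 103  97 117 157 158 155 155 155 155]
180 R-B [ 72  75  71  37   6   0  -2 -15 -21 -19 -19 -19 -19] grey [122 119 110  89  72  65  87 139 160 158 157 156 155]
```

The gaps fit a seated blank pushed to the end of the nest. To confirm the height I'll probe the top gently: the fingers touched the plate at TCP z 0.0482, so a seated blank should touch at about 0.051 and an unseated one at about 0.054.

Call:
drive_tool(
  series=[
    [3.6,0,2,0,0],
    [3.6,0,4,0,0],
    [3.6,0,4,0,0],
    [0,0,4,0,0],
    [0,0,4,0,0],
    [0,0,4,0,0],
    [0,0,2,0,0],
    [0,0,0,0,0],
  ],
)

```text
t: 17.7
eef_pos: [0.5418, 0.1287, 0.0723]
tool_rot: [-0.001, 0.715, 0.699, -0.004]
contact_force: [-0.6, 0.7, -1.5]
gripper_width: 0.501
grasp_force: 0.0
```

Call:
drive_tool(
  series=[
    [0,0,0.6,0,0],
    [0,0,0.4,0,0],
    [0,0,0,0,0],
  ],
)

```text
t: 18.0
eef_pos: [0.5451, 0.1297, 0.0665]
tool_rot: [0.0, 0.715, 0.699, 0.001]
contact_force: [-0.5, -1.1, 0.5]
gripper_width: 0.499
grasp_force: 0.0
```

Call:
drive_tool(
  series=[
    [0,0,0.5,0,0],
    [0,0,0.4,0,0],
    [0,0,0.2,0,0],
    [0,0,0,0,0],
    [0,0,0,0,0],
  ],
)

```text
t: 18.5
eef_pos: [0.5447, 0.1296, 0.055]
tool_rot: [-0.0, 0.715, 0.699, -0.0]
contact_force: [-0.0, 0.7, -1.0]
gripper_width: 0.501
grasp_force: 0.0
```

Call:
drive_tool(
  series=[
    [0,0,0.1,0,0],
    [0,0,0,0,0],
    [0,0,0,0,0],
  ],
)

```text
t: 18.8
eef_pos: [0.5447, 0.1296, 0.054]
tool_rot: [-0.0, 0.715, 0.699, 0.0]
contact_force: [0.9, -0.3, -0.1]
gripper_width: 0.498
grasp_force: 0.0
```

Call:
drive_tool(
  series=[
    [0,0,0.15,0,0],
    [0,0,0,0,0],
    [0,0,0,0,0],
  ],
)

```text
t: 19.1
eef_pos: [0.5447, 0.1296, 0.0524]
tool_rot: [-0.0, 0.715, 0.699, -0.0]
contact_force: [-0.1, -0.3, -0.2]
gripper_width: 0.501
grasp_force: 0.0
```

Call:
drive_tool(
  series=[
    [0,0,0.1,0,0],
    [0,0,0,0,0],
    [0,0,0,0,0],
  ],
)

```text
t: 19.4
eef_pos: [0.5446, 0.1295, 0.0514]
tool_rot: [-0.0, 0.715, 0.699, -0.0]
contact_force: [0.7, 1.2, 0.3]
gripper_width: 0.499
grasp_force: 0.0
```

Call:
drive_tool(
  series=[
    [0,0,0.05,0,0],
    [0,0,0,0,0],
    [0,0,0,0,0],
  ],
)

```text
t: 19.7
eef_pos: [0.5448, 0.1296, 0.0512]
tool_rot: [-0.0, 0.715, 0.699, 0.0]
contact_force: [-1.7, 0.6, 4.5]
gripper_width: 0.502
grasp_force: 2.2
```

The rear touches at 0.0512, so it is down. Now the nose end.

Call:
drive_tool(
  series=[
    [0,0,-0.7,0,0],
    [0,0,-0.3,0,0],
    [2.5,0,0,0,0],
    [2.5,0,0,0,0],
    [1.5,0,0,0,0],
    [0,0,0,0,0],
    [0,0,0.6,0,0],
    [0,0,0,0,0],
  ],
)

```text
t: 20.5
eef_pos: [0.5457, 0.1926, 0.0542]
tool_rot: [0.0, 0.716, 0.698, -0.001]
contact_force: [-0.8, 0.2, 1.1]
gripper_width: 0.499
grasp_force: 0.0
```

Call:
drive_tool(
  series=[
    [0,0,0.2,0,0],
    [0,0,0.05,0,0],
    [0,0,0,0,0],
    [0,0,0,0,0],
  ],
)

```text
t: 20.9
eef_pos: [0.5463, 0.1943, 0.0525]
tool_rot: [0.0, 0.716, 0.699, 0.0]
contact_force: [-0.7, -0.4, -0.2]
gripper_width: 0.502
grasp_force: 0.0
```

Call:
drive_tool(
  series=[
    [0,0,0.1,0,0],
    [0,0,0,0,0],
    [0,0,0,0,0],
  ],
)

```text
t: 21.2
eef_pos: [0.5462, 0.1946, 0.0515]
tool_rot: [-0.0, 0.715, 0.699, 0.0]
contact_force: [-0.6, -0.8, 0.7]
gripper_width: 0.5
grasp_force: 0.0
```

Call:
drive_tool(
  series=[
    [0,0,0.05,0,0],
    [0,0,0,0,0],
    [0,0,0,0,0],
  ],
)

```text
t: 21.5
eef_pos: [0.5463, 0.1946, 0.0512]
tool_rot: [-0.0, 0.715, 0.699, 0.0]
contact_force: [-1.1, 0.2, 3.0]
gripper_width: 0.5
grasp_force: 2.0
```

The nose touches at the same height, so the blank is flat and home. I retreat straight up and hand in.

Call:
drive_tool(
  series=[
    [0,0,-1,0,0],
    [0,0,-3,0,0],
    [0,0,-4,0,0],
    [0,0,-4,0,0],
    [0,0,-4,0,0],
    [0,0,-2,0,0],
    [0,0,0,0,0],
    [0,0,0,0,0],
  ],
)

```text
t: 22.3
eef_pos: [0.5461, 0.1946, 0.2312]
tool_rot: [-0.0, 0.715, 0.699, 0.0]
contact_force: [-0.5, 0.2, -0.6]
gripper_width: 0.502
grasp_force: 0.0
```

```bash
python3 -c "
from h import *
print(tool()[0]['eef_pos'],hand_in())"
```

```text
the job is handed in; nothing more can be done
[0.54607595 0.19461179 0.23123353] None
```

The blank was pushed into the nest at about 5 N or less, probed as lying flat and fully home, and the job was handed in at about 22 s; no verdict came back.

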